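# Mount a roller between the bench centres

## Robot

A 6-joint arm with a two-finger parallel gripper is mounted at the origin on the work surface. World frame = base frame: x ahead of the robot, y to its left, z up, the work surface at z = 0. Lengths are in m, angles in rad, forces in N, time in s.
With the tool pointing down it reaches from about 0.25 to 0.8 m from the base axis. Payload 8.5 kg.
Tool frame: the origin (TCP) lies at the very end of the fingers, on their centre line; the grasp point (between the pads) lies 19 mm behind it (pinch_z is the distance from the TCP to the grasp point, in m); x points along the fingers, z is the direction in which the jaws open and shut, and the axes are right-handed (so a half turn about x gives the same grasp; the last joint's range is limited). The gripper opens to 85 mm and grips with 20 to 120 N. Pads are 22 mm wide; open, the fingers measure 114 mm over their backs; the gripper's body (76 mm by 85 mm) begins 54 mm behind the grasp point. The pads swing forward as they close: fully open they stand 13 mm farther back than shut.
Start: joints at [-1.289, 0.238, -0.013, 1.319, 0, 1.571], TCP at [0.146, -0.504, 0.231] pointing down, gripper open.
Joint ranges: [-2.66, 2.66], [-1.03, 1.9], [-1.14, 1.46], [-1.82, 2.27], [-1.45, 1.34], [-3.14, 3.14]. Speed limits (rad/s): [2.22, 2.22, 2.79, 3.14, 3.14, 3.14].

## Interface

Orientations are given as a unit quaternion [w, x, y, z].
In Python, from plant import * gives the robot as it stands.
- The arm moves only by the tool jog_arm, never from a script. Its argument "moves" is text: rows parted by semicolons, each of 7 numbers parted by spaces: the shift along the tool's x, y, z normalised to -1 to 1, where 1 is 10 cm, then the turn, a rotation vector about the tool's x, y, z normalised to -1 to 1, where 1 is 2 pi rad, then the opening, from -1 (shut) to 1 (fully open). In form: tx ty tz ax ay az grip; .... A call has 1 to 8 rows; each row is the pose to reach, as a shift and turn from the pose commanded when the call began, along the tool's axes at that moment, turning the shorter way round; what a row does not reach only later rows make up. A row lasts 1/12 s, in which the tool goes at most 41.7 mm and 7.16 degrees, less where a joint would pass 70% of its speed; a pose out of reach is approached as far as the arm can. A call with a number of a shift or a turn outside -1 to 1 is refused whole. A call with a gripper value outside its range is refused whole. The fingers move at their own pace and stop on an object; "newtons" is the grip in N (left out, the last holds). Time passes only in rows, so rows that repeat a pose let the fingers close. It gives the time, the measured TCP pose, the force and the opening at its end, in the units of the state.
- get_state(): the state, without advancing time (a new reading comes with each control period).
- snapshot(name): name is "scene" or "side" or "wrist"; returns a dict with "color" (420x560x3 uint8, blue, green, red), "camera_matrix" (3x3 intrinsics, pixels), "D" ([k1, k2, p1, p2, k3] as OpenCV has them; the pictures are not rectified), "rvec" (rotation vector, rad) and "tvec" (3), from world to camera coordinates, as OpenCV has them. Camera axes: x right, y down, z forward; pixel columns grow to the right and rows downward; lengths in m; the calibration is good to about 2 mm. A picture is of the moment at which its call begins. There is no depth.
- job_done(): hands the job in, once; it reports no verdict.
Trained networks look in the newest picture that a camera, given by its name, has taken for a name from the list of things; names that differ only in an ending like _2 or _b are one class to them, and where a whole thing is asked for, a point or a joint stands for the part that bears it (a point fixed in the world has none). Each returns a list of dicts, best first, with "score" (0 to 1); they miss things now and then, are a little off and sometimes report something else, mostly with a low value. They report only what shows in the picture. A call takes as long as a camera call. They do not tell look-alikes from the thing itself.
- boxes_of(camera, label): "location" ([x, y, z] in m, in world coordinates, good to about 4 mm: the middle of the surface that is visible of it).
The state is a dict: "clock": time; "joint_pos": joint angles; "qvel": joint speeds; "joint_efforts": joint torques, N m; "eef_pos": TCP position; "eef_rot": TCP orientation; "ft_force": force on the tool from outside, world axes, zero at the start; "moment": the same for the moment, N m; "opening": finger opening in m.
Only numpy, scipy, OpenCV 4.12 (cv2) and the standard library are available. Lean on these libraries where they do the work, as an engineer would, in place of code of your own. Each camera call takes 0.05 s, during which the arm holds its last target. There are 200 camera calls.

## Task

The bench centres are blocked by a parked canister: lift it off without tipping it and stand it fully on the round cork mat. Then take the rubber roller from the red tray, lay its shaft in the two V-rests of the bench centres and let go, and slide the tailstock right up to its stop, so that the roller is held between the two cup centres. Leave the jar, the brass tin and the screwdriver where they are.

Things in the scene. Friction and masses are not known exactly. Their poses are not given: they have to be found in the camera images.
- fixture: Green bench centres, fixed: bed 90 (x) x 360 (y) x 20 mm high. Origin under the bed's middle, z up. Centre line along y, 75 mm above the bench; headstock (64 x 43 mm, top at 95 mm) at the -y end, sliding tailstock at the +y end. On the bed two aluminium V-rests, each 8 mm thick (y), 27 mm wide at the mouth, top 76 mm above the bench, at y = -70 and +12 mm.
- head_seat (a point): Floor of the headstock's steel cup centre (fixed), where one roller end comes to rest. The cup opens towards the fixture's +y, is 10 mm deep inside and 20 mm wide at the mouth.
- rest_mid (a point): Where the roller's centre is best put down in the V-rests: on their axis (74 mm above the bench, 1 mm under the centre line), at fixture y = -22 mm. There its end is 18 mm from head_seat and clears the cup by 8 mm; up to 7 mm off along y is harmless. Pushing the tailstock then shifts the roller 18 mm into the headstock's cup.
- tail (a joint): Tailstock slide in m: 0 = at its stop next to the headstock, grows as it moves away along the fixture's +y (to 0.085). Starts 0.055 to 0.078. Sliding friction about 6 N; it stays where it is left.
- tail_knob (a point): Grip point of the red round knob on top of the tailstock: 22 mm diameter, upright, from 95 mm (top of the green block, 64 x 43 mm) to 138 mm above the bench; this point is on its axis at 118 mm. It is 188.5 mm from head_seat along the fixture's y when the tailstock is at its stop.
- tail_seat (a point): Floor of the tailstock's steel cup centre, same form as the headstock's, opening towards the fixture's -y; where the other roller end comes to rest. The cup is sprung and gives up to 9 mm along y (1 N at first, 4 N at the end).
- spring_centre (a joint): How far the tailstock's sprung cup is pushed back, in m: 0 = out. With the roller held and the tailstock at its stop it reads about 0.006.
- canister: Blue canister, 60 mm diameter, 72 mm high, 0.25 to 0.5 kg, with a rigid arch handle above. Origin at the centre of its underside. It starts standing on the bed, between the V-rests (7 mm room at each side).
- canister_handle (a point): Middle of the handle's black grip bar: 12 mm thick (canister's x), 52 mm long (its y), 12 mm high, 116 mm above the canister's underside; 38 mm free under the bar.
- mat: Round cork mat, 120 mm diameter, 4 mm thick, fixed on the bench. Origin at the centre of its underside.
- roller: Roller: steel shaft 16 mm diameter, 150 mm long with blunt conical ends (8 mm long), and a black rubber sleeve 28 mm diameter, 44 mm long on its middle; 0.2 to 0.33 kg. Origin at its centre, shaft along its y axis (it may roll about it). Both ends are alike and either may go to the headstock.
- roller_end_a (a point): Tip of the roller at its +y end.
- roller_end_b (a point): Tip of the roller at its -y end.
- tray: Red tray fixed on the bench, 140 (x) x 240 (y) mm, walls 25 mm high. Origin under its centre. Two grey V-rests on its floor at y = -45 and +45 mm hold the roller along the tray's y with its axis 47 mm above the bench.
- jar: Glass jar with steel cap, 54 mm diameter, 80 mm high: leave alone. Origin at the centre of its underside.
- tin: Small brass tin, 50 mm diameter, 55 mm high: leave alone. Origin at the centre of its underside.
- screwdriver: Screwdriver about 200 mm long lying on the bench: leave alone.
Things that resemble listed ones, but are neither listed nor needed, are in the scene too. There is more than one size of the roller; the job needs the larger.

How it is judged:
On the way, in this order (a step that is already met when the one before it is completed fails the run):
1. the canister stands upright, fully on the cork mat, let go (horizontal distance between canister and mat below 0.032 m and angle between canister's own z axis and vertical below 0.1 rad and z of canister in the frame of mat between 0.001 and 0.008 m and contact force between the fingers and canister below 0.1 N), for 0.2 s.
2. the roller lies in both V-rests of the bench centres, let go (angle between the y axis of roller and the y axis of fixture, either way round below 0.06 rad and x of roller in the frame of fixture between -0.005 and 0.005 m and z of roller in the frame of fixture between 0.069 and 0.079 m and contact force between the fingers and roller below 0.1 N), for 0.2 s.
At the end, for the whole second after the job is handed in: Roller ends in the two cup centres (within 4 mm of each cup's floor point, either way round); tailstock within 4.5 mm of its stop, its sprung cup pushed back over 1.5 mm; canister upright (0.1 rad) and fully on the mat (centres within 32 mm); both at rest (horizontal distance between canister and mat below 0.032 m and angle between canister's own z axis and vertical below 0.1 rad and z of canister in the frame of mat between 0.001 and 0.008 m and ((distance between roller_end_a and head_seat below 0.004 m and distance between roller_end_b and tail_seat below 0.004 m) or (distance between roller_end_b and head_seat below 0.004 m and distance between roller_end_a and tail_seat below 0.004 m)) and value of joint tail below 0.0045 m and value of joint spring_centre above 0.0015 m and linear speed of each of canister, roller below 0.02 m/s); the robot touches nothing.
It fails at once if the canister is tipped by more than 0.6 rad (angle between canister's own z axis and vertical above 0.6 rad).
It fails at once if the jar is moved by more than 30 mm (distance of jar from where it was at the start of the episode above 0.03 m).
It fails at once if the tin is moved by more than 30 mm (distance of tin from where it was at the start of the episode above 0.03 m).
It fails at once if the screwdriver is moved by more than 30 mm (distance of screwdriver from where it was at the start of the episode above 0.03 m).
It also fails if it takes over 69 s, if anything falls off the work surface, if the arm or the gripper's body presses on something with over 40 N, if the wrist force passes 120 N, or if a joint passes its speed limit or range.

## Working session

There is one attempt and no reset: what is moved stays moved. The work goes in short steps, Python scripts to look and compute and a tool call to move; the robot and the scene stay as the last step left them, time stands still between calls to the robot, and variables do not carry over. Pictures are saved under pics/ and viewed, about 8 in all and at most 12, crops included, and the job is handed in when it is done.

Besides the shell and the picture viewer there is one more tool, called after "Emit:" in YAML: its name, and indented under it one key for each argument. jog_arm: Moves the arm, as the interface text tells. Scaled input: -1 to 1 covers 10 cm each way for a shift and 2 pi rad each way for a turn. Its arguments: {"type":"object","properties":{"moves":{"type":"string"},"newtons":{"type":"number"}},"required":["moves"]}

```bash
mkdir -p pics; ls; cat > h.py <<'E'
from plant import *
import numpy as np, cv2
from scipy.spatial.transform import Rotation as R
E
python3 - <<'E'
from h import *
s=get_state();print(s)
a=snapshot("scene");b=snapshot("side")
cv2.imwrite("pics/scene.png",a["color"]);cv2.imwrite("pics/side.png",b["color"])
for c in("scene","side"):
  for l in["fixture","tail_knob","canister","canister_handle","mat","roller","tray","jar","tin","screwdriver"]:
    try: print(c,l,[(np.round(d["location"],3).tolist(),round(d["score"],2)) for d in boxes_of(c,l)])
    except Exception as e: print(c,l,e)
E
```

```text
pics
{'clock': 0.0, 'joint_pos': array([-1.28897823e+00,  2.38768380e-01, -1.42540625e-02,  1.31918825e+00,
       -1.18245945e-05,  1.57082565e+00]), 'qvel': array([ 0.00066274,  0.0002914 , -0.00161521,  0.00015562,  0.00084849,
       -0.00035133]), 'joint_efforts': array([-3.23770553e-05, -5.38782084e+01,  3.46439517e+01,  1.82950753e-02,
       -9.80927280e-05,  5.36378110e-06]), 'eef_pos': array([ 0.145886  , -0.50389566,  0.2306842 ]), 'eef_rot': array([ 0.56485734,  0.42512802,  0.56566187, -0.42453386]), 'ft_force': array([ 0.87416079, -0.03771461, -0.6172799 ]), 'moment': array([ 0.00597519, -0.02137206, -0.00409146]), 'opening': 0.08544877723503459}
scene fixture [([0.626, -0.085, 0.023], 0.64)]
scene tail_knob [([0.64, 0.012, 0.079], 0.84)]
scene canister [([0.623, -0.148, 0.089], 0.81)]
scene canister_handle [([0.623, -0.15, 0.094], 0.98)]
scene mat [([0.408, -0.239, 0.003], 0.84)]
scene roller [([0.474, 0.32, 0.054], 0.89), ([0.301, 0.336, 0.015], 0.53), ([0.626, -0.085, 0.021], 0.5), ([0.627, -0.038, 0.082], 0.3)]
scene tray [([0.475, 0.323, 0.007], 0.58), ([0.476, 0.321, 0.054], 0.56)]
scene jar [([0.451, 0.044, 0.054], 0.79), ([0.627, -0.085, 0.02], 0.53)]
scene tin [([0.69, 0.18, 0.053], 0.9)]
scene screwdriver [([0.496, -0.433, 0.016], 0.71)]
side fixture [([0.594, -0.099, 0.02], 0.69)]
side tail_knob [([0.616, 0.014, 0.079], 0.91)]
side canister [([0.601, -0.146, 0.088], 0.79)]
side canister_handle [([0.597, -0.143, 0.085], 0.97)]
side mat [([0.425, -0.226, 0.007], 0.8)]
side roller [([0.466, 0.32, 0.05], 0.96), ([0.293, 0.346, 0.016], 0.76)]
side tray [([0.464, 0.32, 0.007], 0.62)]
side jar [([0.424, 0.047, 0.057], 0.64)]
side tin [([0.667, 0.182, 0.047], 0.72), ([0.601, -0.145, 0.089], 0.41), ([0.466, 0.318, 0.05], 0.32)]
side screwdriver [([0.468, 0.324, 0.057], 0.7), ([0.524, -0.438, 0.016], 0.55)]
```

View pics/scene.png

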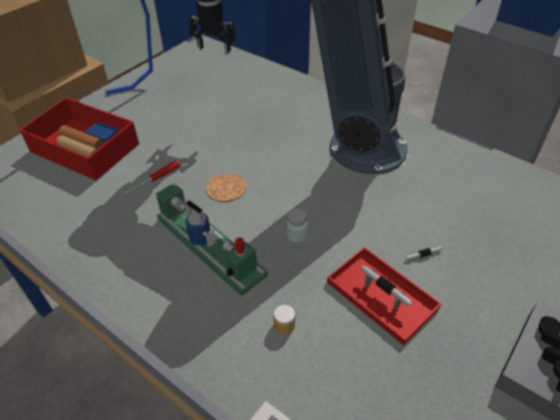

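View pics/side.png

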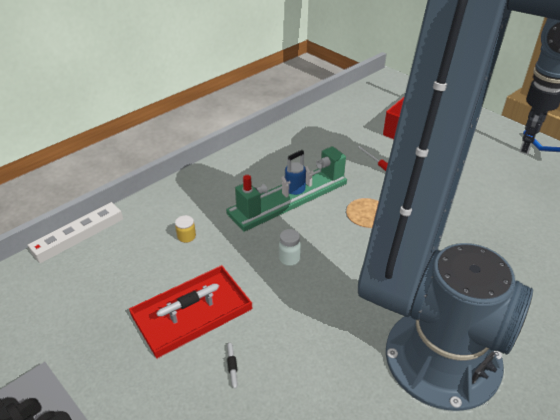

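The scene view shows the fixture from headstock (172,200) to tailstock with red knob (240,250), and the blue canister at (198,230). The mat is at (226,187), the jar at (297,225), the tin at (284,320) and the screwdriver at (165,170).

Roller candidates are (385,287) in the red tray, and the small one on the bare bench at (425,253). A second red box at (80,135) holds wooden rolls. The one in the tray with V-rests fits the description. I'll enlarge both views.

```bash
python3 - <<'E'
import cv2,numpy as np
a=cv2.imread("pics/scene.png");b=cv2.imread("pics/side.png")
def c(i,x,y,w=133,h=100): return cv2.resize(i[y:y+h,x:x+w],(399,300),interpolation=cv2.INTER_CUBIC)
# origins: scene fix (145,185)... 
cv2.imwrite("pics/c1.png",np.vstack([np.hstack([c(a,145,180,133,115)[:300],c(a,320,240)]),np.hstack([c(b,220,140),c(b,125,265)])]))
E
```

```text
(no output)
```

View pics/c1.png

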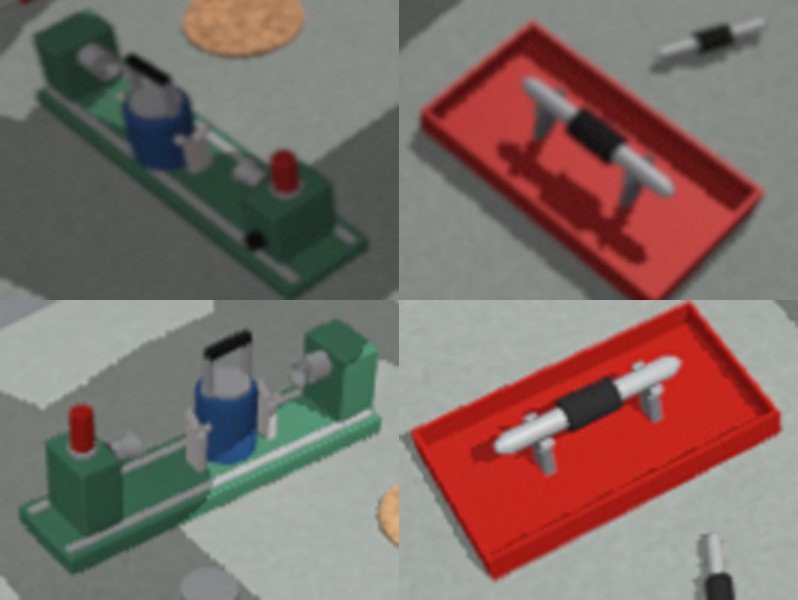

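```bash
cat >> h.py <<'E'
def ray(cam,uv):
    p=cv2.undistortPoints(np.array([[uv]],float),cam["camera_matrix"],cam["D"])[0,0]
    Rm=cv2.Rodrigues(np.array(cam["rvec"],float))[0]; t=np.array(cam["tvec"],float).ravel()
    return -Rm.T@t, Rm.T@np.array([p[0],p[1],1])
def at_z(cam,uv,z):
    o,d=ray(cam,uv); return o+d*(z-o[2])/d[2]
def proj(cam,P): return cv2.projectPoints(np.array(P,float).reshape(-1,1,3),np.array(cam["rvec"],float),np.array(cam["tvec"],float),cam["camera_matrix"],cam["D"])[0][:,0]
E
python3 - <<'E'
from h import *
A=snapshot("scene");B=snapshot("side")
c1=lambda x,y:(145+x/3,180+y/300*115)
c2=lambda x,y:(320+(x-399)/3,240+y/3)
c3=lambda x,y:(220+x/3,140+(y-300)/3)
c4=lambda x,y:(125+(x-399)/3,265+(y-300)/3)
def p(n,cam,uv,z): print(n,np.round(at_z(cam,uv,z)[:2],4))
for n,x,y,z in[("+x+y",292,285,.02),("-x+y",367,238,.02),("+x-y",38,94,.02),("knobtop",285,155,.138),("hA",128,60,.142),("hB",170,78,.142)]:p("S fix "+n,A,c1(x,y),z)
for n,x,y,z in[("+x+y",22,512,.02),("-x+y",72,558,.02),("-x-y",380,420,.02),("knobtop",81,410,.138),("hB",205,352,.142),("hA",250,335,.142)]:p("D fix "+n,B,c3(x,y),z)
for n,x,y,z in[("-x-y",530,22,.025),("+x-y",422,118,.025),("-x+y",762,190,.025),("tipA",525,82,.047),("tipB",673,190,.047)]:p("S tray "+n,A,c2(x,y),z)
for n,x,y,z in[("+x+y",413,433,.025),("+x-y",690,305,.025),("-x-y",780,418,.025),("-x+y",495,555,.025),("tipB",497,447,.047),("tipA",680,362,.047)]:p("D tray "+n,B,c4(x,y),z)
m=lambda im:cv2.inRange(cv2.cvtColor(im,cv2.COLOR_BGR2HSV),(5,70,110),(22,200,255))
for C,n,(x0,y0,x1,y1) in((A,"S",(200,165,255,210)),(B,"D",(340,190,400,235))):
    M=m(C["color"])[y0:y1,x0:x1];ys,xs=np.nonzero(M);print(n,len(xs),xs.min()+x0,xs.max()+x0,ys.min()+y0,ys.max()+y0)
    P=np.array([at_z(C,(x+x0,y+y0),.004)[:2] for x,y in zip(xs,ys)])
    (c,r)=cv2.minEnclosingCircle(P.astype(np.float32));print(n,"mat",c,r,P.mean(0))
E
```

```text
S fix +x+y [0.6717 0.0433]
S fix -x+y [0.593 0.058]
S fix +x-y [ 0.6286 -0.3011]
S fix knobtop [0.6262 0.0077]
S fix hA [ 0.6173 -0.1707]
S fix hB [ 0.6135 -0.1264]
D fix +x+y [0.665  0.0482]
D fix -x+y [0.5877 0.0552]
D fix -x-y [ 0.5317 -0.2899]
D fix knobtop [0.6239 0.0075]
D fix hB [ 0.608  -0.1249]
D fix hA [ 0.599  -0.1729]
S tray -x-y [0.3868 0.2114]
S tray +x-y [0.5264 0.1931]
S tray -x+y [0.4241 0.4452]
S tray tipA [0.4605 0.2478]
S tray tipB [0.4812 0.3922]
D tray +x+y [0.5517 0.4232]
D tray +x-y [0.5107 0.1912]
D tray -x-y [0.3741 0.215 ]
D tray -x+y [0.4197 0.4396]
D tray tipB [0.4811 0.3923]
D tray tipA [0.4532 0.2456]
S 905 206 245 173 201
S mat (0.4156184792518616, -0.24100637435913086) 0.06081966310739517 [ 0.41668315 -0.24022704]
D 723 346 378 198 227
D mat (0.4108833074569702, -0.23906400799751282) 0.06098335608839989 [ 0.42134514 -0.23188459]
```

```bash
cat >> h.py <<'E'
def plan(pos,yaw=None,q0=None,p0=None):
    """tool-frame shift (units of 10 cm) and turn (units of 2pi); yaw = direction of world angle of tool z"""
    s=get_state(); p=np.array(s["eef_pos"]) if p0 is None else np.array(p0)
    q=s["eef_rot"]; T=R.from_quat([q[1],q[2],q[3],q[0]])
    z=T.as_matrix()[:,2]; cur=np.arctan2(z[1],z[0])
    print("pos",np.round(p,4),"tool y",np.round(T.as_matrix()[:,1],3),"z",np.round(z,3),"q6",round(s["joint_pos"][5],3),"open",s["opening"],"F",np.round(s["ft_force"],1))
    print("shift",np.round(T.inv().apply(np.array(pos)-p)/.1,3))
    if yaw is not None:
        G=R.from_matrix(np.c_[[0,0,-1],np.cross([np.cos(yaw),np.sin(yaw),0],[0,0,-1]),[np.cos(yaw),np.sin(yaw),0]])
        print("turn",np.round((T.inv()*G).as_rotvec()/2/np.pi,4))
E
python3 - <<'E'
from h import *
plan([.605,-.15,.2],-.145);plan([.605,-.15,.2],-.145+np.pi)
E
```

```text
pos [ 0.146  -0.5042  0.2313] tool y [0.961 0.278 0.   ] z [ 0.278 -0.961 -0.   ] q6 1.571 open 0.08552917381638374 F [ 0.8 -0.5  0.6]
shift [ 0.313  5.394 -2.126]
turn [-0.1821 -0.     -0.    ]
pos [ 0.146  -0.5042  0.2313] tool y [0.961 0.278 0.   ] z [ 0.278 -0.961 -0.   ] q6 1.571 open 0.08552917381638374 F [ 0.8 -0.5  0.6]
shift [ 0.313  5.394 -2.126]
turn [ 0.3179 -0.      0.    ]
```

Emit:
jog_arm:
  moves: "0 1 -0.4 -0.1821 0 0 1;0 1 -0.4 -0.1821 0 0 1;0 1 -0.4 -0.1821 0 0 1;0 1 -0.4 -0.1821 0 0 1;0 1 -0.4 -0.1821 0 0 1;0 1 -0.4 -0.1821 0 0 1;0 1 -0.4 -0.1821 0 0 1;0 1 -0.4 -0.1821 0 0 1"

```text
clock: 1.87
eef_pos: [0.2311, -0.4379, 0.2313]
eef_rot: [0.7, 0.1, 0.7, -0.1]
ft_force: [-0.7, 0.5, -0.3]
opening: 0.0857
```

```bash
python3 - <<'E'
from h import *
plan([.605,-.15,.2],-.145)
E
```

```text
pos [ 0.2311 -0.4379  0.2313] tool y [0.279 0.96  0.   ] z [ 0.96  -0.279  0.   ] q6 0.768 open 0.08565680483437388 F [-0.7  0.5 -0.3]
shift [0.313 3.808 2.789]
turn [-0.0219  0.     -0.    ]
```

Emit:
jog_arm:
  moves: "0 1 0.9 -0.0219 0 0 1;0 1 0.9 -0.0219 0 0 1;0 1 0.9 -0.0219 0 0 1;0 1 0.9 -0.0219 0 0 1;0 1 0.9 -0.0219 0 0 1"

```text
clock: 2.28
eef_pos: [0.3478, -0.3664, 0.2312]
eef_rot: [0.705, 0.052, 0.705, -0.052]
ft_force: [-0.2, -0.5, 0.4]
opening: 0.0854
```

Emit:
jog_arm:
  moves: "0 1 1 0 0 0 1;0 1 1 0 0 0 1;0 1 1 0 0 0 1;0 1 1 0 0 0 1;0 1 1 0 0 0 1"

```text
clock: 2.7
eef_pos: [0.4616, -0.2828, 0.231]
eef_rot: [0.705, 0.053, 0.705, -0.052]
ft_force: [0.2, 0.0, 0.2]
opening: 0.0851
```

Emit:
jog_arm:
  moves: "0 1 1 0 0 0 1;0 1 1 0 0 0 1;0 1 1 0 0 0 1;0 1 1 0 0 0 1;0 1 1 0 0 0 1"

```text
clock: 3.12
eef_pos: [0.5753, -0.1994, 0.2305]
eef_rot: [0.705, 0.053, 0.705, -0.053]
ft_force: [-0.8, -0.4, -1.0]
opening: 0.0851
```

```bash
python3 - <<'E'
from h import *
W=snapshot("wrist");cv2.imwrite("pics/w1.png",W["color"])
print([(l,[(np.round(d["location"],3).tolist(),round(d["score"],2)) for d in boxes_of("wrist",l)]) for l in("canister_handle","tail_knob")])
plan([.605,-.15,.2],-.145)
o,d=ray(W,(280,210));print(o,d)
E
```

```text
[('canister_handle', [([0.594, -0.127, 0.017], 0.73), ([0.603, -0.149, 0.1], 0.67)]), ('tail_knob', [([0.615, -0.044, 0.085], 0.77)])]
pos [ 0.5724 -0.2015  0.2312] tool y [ 0.152  0.988 -0.   ] z [ 0.988 -0.152 -0.001] q6 1.385 open 0.0852041454681417 F [-0.3 -0.6 -0.2]
shift [0.311 0.558 0.245]
turn [-0.0011 -0.0002  0.0001]
[ 0.58774482 -0.11771469  0.37284579] [-0.02274165 -0.31703976 -0.94848608]
```

View pics/w1.png

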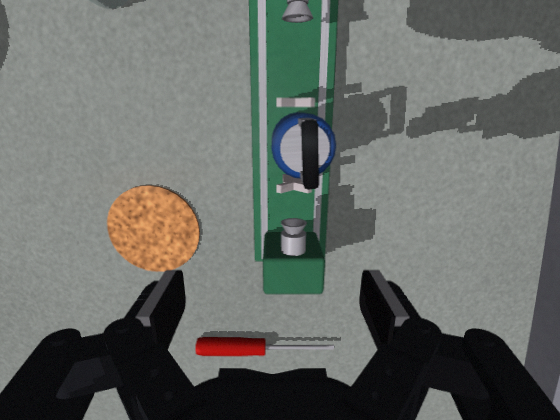

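```bash
python3 - <<'E'
from h import *
W=snapshot("wrist")
for n,uv,z in[("bedL top",(250,0),.02),("bedL bot",(258,258),.02),("bedR top",(338,0),.02),("bedR 100",(332,100),.02),
 ("handle +y",(310.5,120),.142),("handle -y",(311.5,188),.142),("rest12 L",(277,102),.076),("rest12 R",(315,101),.076),("rest-70 L",(277,188),.076),
 ("cup head mouth",(293,225),.075),("cup tail",(297,12),.075),("hs front L",(264,235),.095),("hs front R",(322,233),.095)]: print(n,np.round(at_z(W,uv,z)[:2],4))
M=cv2.inRange(cv2.cvtColor(W["color"],cv2.COLOR_BGR2HSV),(5,70,110),(22,200,255))[180:275,100:205];ys,xs=np.nonzero(M)
P=np.array([at_z(W,(x+100,y+180),.004)[:2] for x,y in zip(xs,ys)]);print("mat",cv2.minEnclosingCircle(P.astype(np.float32)),P.mean(0))
E
```

```text
bedL top [ 0.5783 -0.015 ]
bedL bot [ 0.5391 -0.2977]
bedR top [ 0.6652 -0.028 ]
bedR 100 [ 0.6498 -0.1223]
handle +y [ 0.6108 -0.1328]
handle -y [ 0.6058 -0.1832]
rest12 L [ 0.5897 -0.1162]
rest12 R [ 0.6241 -0.1205]
rest-70 L [ 0.5779 -0.1962]
cup head mouth [ 0.5884 -0.2379]
cup tail [ 0.6173 -0.0463]
hs front L [ 0.5589 -0.2361]
hs front R [ 0.6151 -0.2426]
mat ((0.4118576645851135, -0.244070366024971), 0.060370370745658875) [ 0.41246377 -0.24193952]
```

The wrist view shows the canister at (303,147) with its bar at (311,155), the rests at (296,102) and (295,188), the head cup at (293,225) and the mat at (153,228). Fixture yaw is about -0.148 and the handle is at about (0.607,-0.157).

Emit:
jog_arm:
  moves: "0.3 0.5 0.28 0 0 0 1;0.3 0.5 0.28 0 0 0 1;0.3 0.5 0.28 0 0 0 1;0.6 0.5 0.28 0 0 0 1;0.8 0.5 0.28 0 0 0 1;1 0.5 0.28 0 0 0 1;1 0.5 0.28 0 0 0 1;1 0.5 0.28 0 0 0 1"

```text
clock: 3.98
eef_pos: [0.6074, -0.1562, 0.1314]
eef_rot: [0.704, 0.054, 0.706, -0.054]
ft_force: [0.1, 0.8, 0.1]
opening: 0.0853
```

Emit:
jog_arm:
  moves: "0.13 0 0 0 0 0 1;0.13 0 0 0 0 0 1;0.13 0 0 0 0 0 -1;0.13 0 0 0 0 0 -1;0.13 0 0 0 0 0 -1;0.13 0 0 0 0 0 -1;0.13 0 0 0 0 0 -1;0.13 0 0 0 0 0 -1"
  newtons: 50

```text
clock: 4.65
eef_pos: [0.609, -0.1551, 0.1186]
eef_rot: [0.705, 0.053, 0.705, -0.053]
ft_force: [0.4, 0.6, 2.3]
opening: 0.0122
```

Emit:
jog_arm:
  moves: "0.13 0 0 0 0 0 -1;0 0 0 0 0 0 -1;0 0 0 0 0 0 -1;0 0 0 0 0 0 -1;0 0 0 0 0 0 -1;0 0 0 0 0 0 -1"

```text
clock: 5.15
eef_pos: [0.6081, -0.1549, 0.117]
eef_rot: [0.704, 0.054, 0.706, -0.053]
ft_force: [-0.3, -0.6, -3.8]
opening: 0.0114
```

Emit:
jog_arm:
  moves: "-0.2 0 0 0 0 0 -1;-0.4 0 0 0 0 0 -1;-0.6 0 0 0 0 0 -1;-0.8 0 0 0 0 0 -1;-1 0 0 0 0 0 -1;-1 0 0 0 0 0 -1;-1 0 0 0 0 0 -1"

```text
clock: 5.73
eef_pos: [0.6092, -0.1551, 0.218]
eef_rot: [0.705, 0.053, 0.705, -0.053]
ft_force: [0.5, -0.5, -6.0]
opening: 0.0109
```

```bash
python3 - <<'E'
from h import *
A=snapshot("scene");B=snapshot("side");W=snapshot("wrist")
c=lambda i,x,y:cv2.resize(i["color"][y:y+100,x:x+133],(400,300),interpolation=cv2.INTER_CUBIC)
cv2.imwrite("pics/c2.png",np.vstack([np.hstack([c(A,135,130),c(B,240,85)]),np.hstack([cv2.resize(W["color"],(400,300)),cv2.resize(W["color"][60:300,160:480],(400,300))])]))
plan([.412,-.242,.22],-.148)
E
```

```text
pos [ 0.608  -0.1549  0.2162] tool y [0.151 0.989 0.   ] z [ 0.989 -0.151 -0.003] q6 1.473 open 0.011405573638641716 F [-0.5  0.2 -4.8]
shift [-0.033 -1.157 -1.806]
turn [-0.0005 -0.0005 -0.0001]
```

View pics/c2.png

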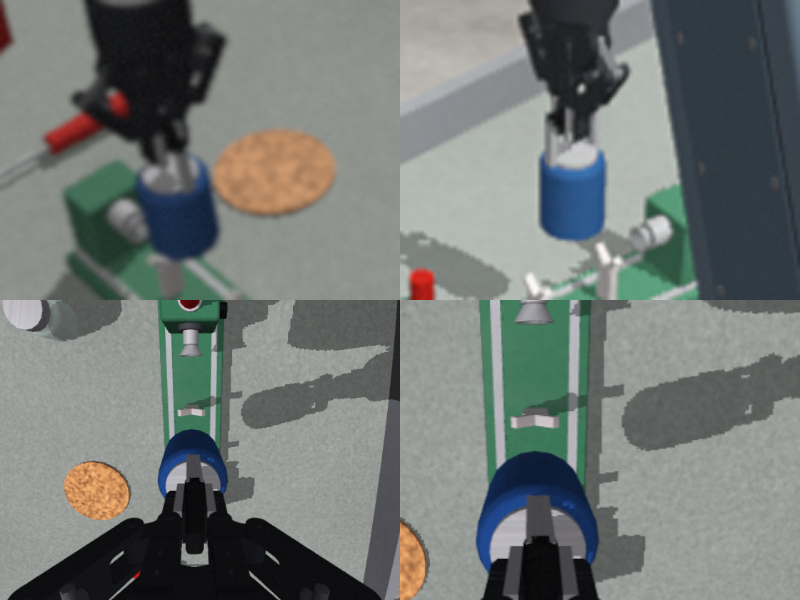

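```bash
python3 - <<'E'
from h import *
A=snapshot("scene");B=snapshot("side");W=snapshot("wrist")
a=np.array([.608,-.155])
for n,C,v in(("side",B,164.3),("scene",A,130+258/3)):
    o,_=ray(C,(280,210));d=o[:2]-a;d/=np.linalg.norm(d)
    print(n,v,[(z,np.round(proj(C,[*(a+.03*d),z])[0],1)) for z in(.118,.125,.131)])
for u in(248.8,287.2):print(at_z(W,(u,157.6),.076))
E
```

```text
side 164.3 [(0.118, array([295.9, 166.6])), (0.125, array([296. , 164.5])), (0.131, array([296. , 162.7]))]
scene 216.0 [(0.118, array([197.8, 218.8])), (0.125, array([197.4, 216.8])), (0.131, array([197.1, 215.2]))]
[ 0.59247796 -0.11352096  0.076     ]
[ 0.6271795 -0.1188008  0.076    ]
```

Emit:
jog_arm:
  moves: "0 -0.15 -0.25 0 0 0 -1;0 -0.3 -0.5 0 0 0 -1;0 -0.45 -0.7 0 0 0 -1;0 -0.58 -0.9 0 0 0 -1;0 -0.58 -0.9 0 0 0 -1"

```text
clock: 6.45
eef_pos: [0.5071, -0.1999, 0.2181]
eef_rot: [0.704, 0.054, 0.706, -0.054]
ft_force: [2.3, 0.8, -4.5]
opening: 0.0113
```

Emit:
jog_arm:
  moves: "0 -0.15 -0.25 0 0 0 -1;0 -0.3 -0.5 0 0 0 -1;0 -0.45 -0.7 0 0 0 -1;0 -0.58 -0.9 0 0 0 -1;0 -0.58 -0.9 0 0 0 -1;0.2 -0.58 -0.9 0 0 0 -1"

```text
clock: 6.95
eef_pos: [0.4142, -0.244, 0.201]
eef_rot: [0.707, 0.053, 0.703, -0.055]
ft_force: [1.3, -0.2, -4.0]
opening: 0.0115
```

Emit:
jog_arm:
  moves: "0.2 0 0 0 0 0 -1;0.4 0 0 0 0 0 -1;0.6 0 0 0 0 0 -1;0.75 0 0 0 0 0 -1;0.88 0 0 0 0 0 -1;0.93 0 0 0 0 0 -1;0.93 0 0 0 0 0 -1;0.93 0 0 0 0 0 -1"

```text
clock: 7.62
eef_pos: [0.4136, -0.2425, 0.1055]
eef_rot: [0.705, 0.053, 0.705, -0.053]
ft_force: [0.6, 0.1, -4.0]
opening: 0.0109
```

```bash
python3 - <<'E'
from h import *
plan([.412,-.242,.1],-.148)
A=snapshot("scene");B=snapshot("side")
s=get_state();a=s["eef_pos"][:2]
c=lambda i,x,y:cv2.resize(i["color"][y:y+100,x:x+133],(400,300),interpolation=cv2.INTER_CUBIC)
cv2.imwrite("pics/c3.png",np.hstack([c(A,160,115),c(B,300,140)]))
for n,C in(("side",B),("scene",A)):
    o,_=ray(C,(280,210));d=o[:2]-a;d/=np.linalg.norm(d)
    print(n,[(z,np.round(proj(C,[*(a+.03*d),z])[0],1)) for z in(.004,.01,.016)])
E
```

```text
pos [ 0.4136 -0.2425  0.1055] tool y [0.151 0.989 0.   ] z [ 0.989 -0.151 -0.   ] q6 1.192 open 0.010930885991425011 F [ 0.6  0.1 -4. ]
shift [ 0.055  0.003 -0.017]
turn [-0.0005 -0.     -0.    ]
side [(0.004, array([366., 218.])), (0.01, array([366.2, 216.4])), (0.016, array([366.4, 214.7]))]
scene [(0.004, array([226.4, 193. ])), (0.01, array([226.3, 191.5])), (0.016, array([226.1, 190. ]))]
```

View pics/c3.png

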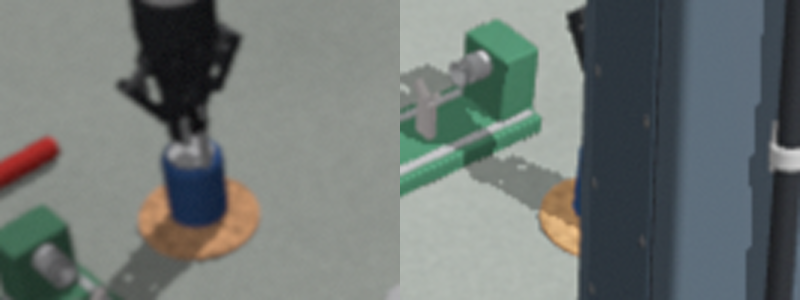

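The canister hangs about 8 mm above the mat, with its bottom edge at scene pixel (226,191). I'll lower it in small steps.

Emit:
jog_arm:
  moves: "0.02 0 0 0 0 0 -1;0.04 0 0 0 0 0 -1;0.05 0 0 0 0 0 -1;0.05 0 0 0 0 0 -1"

```text
clock: 8.05
eef_pos: [0.4132, -0.2425, 0.1002]
eef_rot: [0.705, 0.054, 0.705, -0.053]
ft_force: [-0.7, -0.6, -3.4]
opening: 0.011
```

Emit:
jog_arm:
  moves: "0.01 0 0 0 0 0 -1;0.02 0 0 0 0 0 -1;0.02 0 0 0 0 0 -1"

```text
clock: 8.3
eef_pos: [0.4133, -0.2425, 0.0981]
eef_rot: [0.705, 0.054, 0.705, -0.053]
ft_force: [0.0, 0.5, -3.5]
opening: 0.0109
```

Emit:
jog_arm:
  moves: "0.01 0 0 0 0 0 -1;0.02 0 0 0 0 0 -1;0.02 0 0 0 0 0 -1"

```text
clock: 8.55
eef_pos: [0.4133, -0.2425, 0.0961]
eef_rot: [0.705, 0.054, 0.705, -0.053]
ft_force: [0.0, 0.3, -4.7]
opening: 0.0111
```

Emit:
jog_arm:
  moves: "0.01 0 0 0 0 0 -1;0.02 0 0 0 0 0 -1;0.02 0 0 0 0 0 -1"

```text
clock: 8.8
eef_pos: [0.414, -0.2429, 0.0961]
eef_rot: [0.706, 0.053, 0.704, -0.054]
ft_force: [-4.0, 2.7, 17.6]
opening: 0.0108
```

Emit:
jog_arm:
  moves: "-0.02 0 0 0 0 0 -1;-0.02 0 0 0 0 0 1;-0.02 0 0 0 0 0 1;-0.02 0 0 0 0 0 1;-0.02 0 0 0 0 0 1;-0.02 0 0 0 0 0 1;-0.02 0 0 0 0 0 1;-0.02 0 0 0 0 0 1"

```text
clock: 9.47
eef_pos: [0.4133, -0.2426, 0.0962]
eef_rot: [0.705, 0.054, 0.705, -0.053]
ft_force: [1.4, 0.2, -0.2]
opening: 0.0853
```

Emit:
jog_arm:
  moves: "-0.1 0 0 0 0 0 1;-0.3 0 0 0 0 0 1;-0.6 0 0 0 0 0 1;-1 0 0 0 0 0 1;-1 0 0 0 0 0 1;-1 0 0 0 0 0 1;-1 0 0 0 0 0 1"

```text
clock: 10.05
eef_pos: [0.4133, -0.2426, 0.1962]
eef_rot: [0.705, 0.053, 0.705, -0.053]
ft_force: [-0.5, -0.2, -1.1]
opening: 0.0853
```

```bash
python3 - <<'E'
from h import *
plan([.469,.3195,.2],-.165)
A=snapshot("scene");W=snapshot("wrist")
cv2.imwrite("pics/c4.png",np.hstack([cv2.resize(A["color"][115:215,160:293],(400,300)),cv2.resize(W["color"],(400,300))]))
E
```

```text
pos [ 0.4133 -0.2426  0.1962] tool y [ 0.151  0.989 -0.   ] z [ 0.989 -0.151  0.   ] q6 1.191 open 0.08525287571938706 F [-0.5 -0.2 -1.1]
shift [-0.039  5.64  -0.297]
turn [0.0022 0.     0.    ]
```

View pics/c4.png

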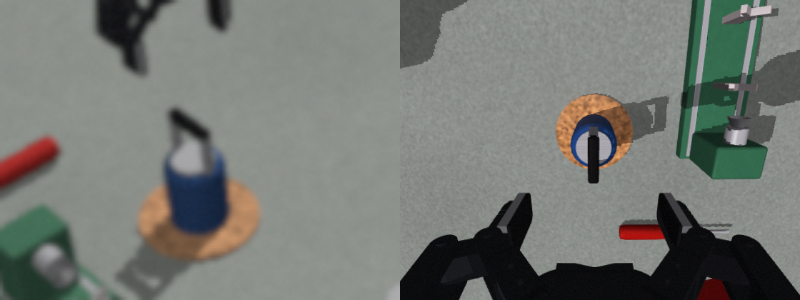

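The canister stands upright on the mat, with its handle at (190,120) in the crop. Next is the roller.

Emit:
jog_arm:
  moves: "0 0.2 -0.06 0 0 0 1;0 0.5 -0.06 0 0 0 1;0 1 -0.06 0 0 0 1;0 1 -0.06 0 0 0 1"

```text
clock: 10.48
eef_pos: [0.4217, -0.1389, 0.1951]
eef_rot: [0.704, 0.054, 0.706, -0.052]
ft_force: [-0.4, -1.0, 0.3]
opening: 0.0858
```

Emit:
jog_arm:
  moves: "0 1 -0.06 0 0 0 1;0 1 -0.06 0 0 0 1;0 1 -0.06 0 0 0 1"

```text
clock: 10.73
eef_pos: [0.4309, -0.0399, 0.1953]
eef_rot: [0.704, 0.053, 0.706, -0.053]
ft_force: [0.7, -0.9, -0.7]
opening: 0.0853
```

Emit:
jog_arm:
  moves: "0 1 -0.06 0 0 0 1;0 1 -0.06 0 0 0 1;0 1 -0.06 0 0 0 1"

```text
clock: 10.98
eef_pos: [0.4404, 0.0601, 0.1954]
eef_rot: [0.705, 0.053, 0.706, -0.053]
ft_force: [-0.1, 0.3, 0.0]
opening: 0.0856
```

Emit:
jog_arm:
  moves: "0 1 -0.06 0 0 0 1;0 1 -0.06 0 0 0 1;0 1 -0.06 0 0 0 1"

```text
clock: 11.23
eef_pos: [0.4498, 0.16, 0.1953]
eef_rot: [0.705, 0.053, 0.706, -0.053]
ft_force: [0.3, 0.1, 0.8]
opening: 0.0856
```

Emit:
jog_arm:
  moves: "0 0.4 -0.06 0 0 0 1;0 0.8 -0.06 0 0 0 1;0 1 -0.06 0 0 0 1;0 1 -0.06 0 0 0 1;0 1 -0.06 0 0 0 1"

```text
clock: 11.65
eef_pos: [0.4585, 0.2568, 0.1949]
eef_rot: [0.704, 0.052, 0.706, -0.053]
ft_force: [0.7, 0.1, -0.4]
opening: 0.0853
```

```bash
python3 - <<'E'
from h import *
W=snapshot("wrist");cv2.imwrite("pics/w2.png",W["color"])
print([(np.round(d["location"],3).tolist(),round(d["score"],2)) for d in boxes_of("wrist","roller")])
plan([.469,.3195,.2],-.165)
E
```

```text
[([0.296, 0.342, 0.016], 0.97), ([0.471, 0.319, 0.056], 0.9)]
pos [0.4586 0.2554 0.1955] tool y [ 0.151  0.989 -0.001] z [ 0.989 -0.151 -0.002] q6 2.231 open 0.08565202701358494 F [ 0.3 -0.5 -0.3]
shift [-0.046  0.649  0.006]
turn [ 0.0022 -0.0002  0.0002]
```

View pics/w2.png

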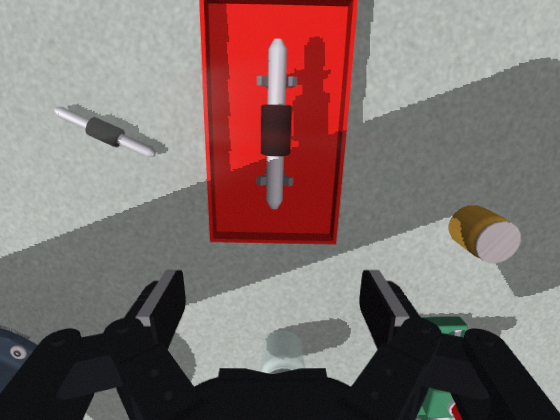

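The larger roller lies in the tray, tips at (277,38) and (274,210), sleeve at (276,130). The small one, at (103,132) on the bench, is clearly the decoy.

```bash
python3 - <<'E'
from h import *
W=snapshot("wrist")
a=at_z(W,(277,38),.047);b=at_z(W,(274,210),.047);d=a-b
print(a,b,np.linalg.norm(d),(a+b)/2,"yaw",-np.arctan2(d[0],d[1]))
print(at_z(W,(261.5,106),.058),at_z(W,(291,106),.058),at_z(W,(261.5,155),.05),at_z(W,(291,155),.05))
m=(a+b)/2
plan([m[0],m[1],.029],-np.arctan2(d[0],d[1]))
E
```

```text
[0.48325081 0.39156962 0.047     ] [0.45793255 0.24048587 0.047     ] 0.15319045311115873 [0.47059168 0.31602775 0.047     ] yaw -0.16603496246475272
[0.46186588 0.33912734 0.058     ] [0.48696213 0.33530892 0.058     ] [0.45462179 0.29641482 0.05      ] [0.48165793 0.29230595 0.05      ]
pos [0.4587 0.2552 0.1958] tool y [ 0.152  0.988 -0.001] z [ 0.988 -0.152 -0.001] q6 2.231 open 0.08544939673623249 F [ 0.6 -0.5  0.7]
shift [1.668 0.621 0.027]
turn [ 0.0022 -0.0002  0.0002]
```

Emit:
jog_arm:
  moves: "0.1 0.3 0.03 0.0022 0 0 1;0.1 0.62 0.03 0.0022 0 0 1;0.3 0.62 0.03 0.0022 0 0 1;0.6 0.62 0.03 0.0022 0 0 1;1 0.62 0.03 0.0022 0 0 1;1 0.62 0.03 0.0022 0 0 1;1 0.62 0.03 0.0022 0 0 1"

```text
clock: 12.38
eef_pos: [0.4703, 0.3152, 0.0955]
eef_rot: [0.703, 0.058, 0.706, -0.06]
ft_force: [0.5, 0.5, 0.4]
opening: 0.0853
```

Emit:
jog_arm:
  moves: "0.25 0 0 0 0 0 1;0.5 0 0 0 0 0 1;0.67 0 0 0 0 0 1;0.67 0 0 0 0 0 1;0.67 0 0 0 0 0 1"

```text
clock: 12.8
eef_pos: [0.4723, 0.3171, 0.0312]
eef_rot: [0.705, 0.059, 0.704, -0.058]
ft_force: [-0.7, 0.5, 1.0]
opening: 0.0856
```

Emit:
jog_arm:
  moves: "0 0 0 0 0 0 -1;0 0 0 0 0 0 -1;0 0 0 0 0 0 -1;0 0 0 0 0 0 -1;0 0 0 0 0 0 -1;0 0 0 0 0 0 -1;0 0 0 0 0 0 -1"
  newtons: 50

```text
clock: 13.38
eef_pos: [0.4705, 0.3175, 0.0301]
eef_rot: [0.704, 0.059, 0.705, -0.058]
ft_force: [-6.8, 0.9, 7.7]
opening: 0.0264
```

Emit:
jog_arm:
  moves: "-0.2 0 0 0 0 0 -1;-0.4 0 0 0 0 0 -1;-0.6 0 0 0 0 0 -1;-0.8 0 0 0 0 0 -1;-1 0 0 0 0 0 -1;-1 0 0 0 0 0 -1;-1 0 0 0 0 0 -1"

```text
clock: 13.97
eef_pos: [0.4718, 0.3174, 0.1299]
eef_rot: [0.705, 0.059, 0.704, -0.058]
ft_force: [-0.3, -0.1, -3.2]
opening: 0.0265
```

```bash
python3 - <<'E'
from h import *
plan([.602,-.1516,.2],-.148)
E
```

```text
pos [0.4718 0.3174 0.1299] tool y [0.164 0.986 0.001] z [ 0.986 -0.164  0.001] q6 2.328 open 0.026511908165369427 F [-0.3 -0.1 -3.2]
shift [-0.704 -4.411  2.056]
turn [-0.0027  0.0002 -0.0002]
```

Emit:
jog_arm:
  moves: "-0.3 0 0 0 0 0 -1;-0.7 0 0 0 0 0 -1;-0.7 -0.4 0.1 0 0 0 -1;-0.7 -0.8 0.34 0 0 0 -1;-0.7 -0.87 0.34 0 0 0 -1"

```text
clock: 14.38
eef_pos: [0.4914, 0.222, 0.1984]
eef_rot: [0.705, 0.058, 0.705, -0.06]
ft_force: [0.3, -0.5, -3.0]
opening: 0.0265
```

Emit:
jog_arm:
  moves: "0 -0.4 0.15 0 0 0 -1;0 -0.8 0.3 0 0 0 -1;0 -0.87 0.34 0 0 0 -1"

```text
clock: 14.63
eef_pos: [0.5094, 0.1296, 0.1976]
eef_rot: [0.704, 0.058, 0.705, -0.06]
ft_force: [0.0, 0.2, -2.6]
opening: 0.0264
```

Emit:
jog_arm:
  moves: "0 -0.4 0.15 0 0 0 -1;0 -0.8 0.3 0 0 0 -1;0 -0.87 0.34 0 0 0 -1"

```text
clock: 14.88
eef_pos: [0.5289, 0.0384, 0.1977]
eef_rot: [0.704, 0.059, 0.705, -0.06]
ft_force: [-0.7, 0.1, -2.8]
opening: 0.0261
```

Emit:
jog_arm:
  moves: "0 -0.4 0.15 0 0 0 -1;0 -0.8 0.3 0 0 0 -1;0 -0.87 0.34 0 0 0 -1"

```text
clock: 15.13
eef_pos: [0.5484, -0.053, 0.1976]
eef_rot: [0.704, 0.059, 0.705, -0.06]
ft_force: [-0.8, -0.3, -2.0]
opening: 0.0265
```

Emit:
jog_arm:
  moves: "0 -0.4 0.15 0 0 0 -1;0 -0.8 0.3 0 0 0 -1;0 -0.87 0.34 0 0 0 -1"

```text
clock: 15.38
eef_pos: [0.5678, -0.1445, 0.1975]
eef_rot: [0.704, 0.059, 0.705, -0.06]
ft_force: [0.0, 0.9, -3.8]
opening: 0.0261
```

Emit:
jog_arm:
  moves: "0 -0.3 0.12 0 0 0 -1;0 -0.6 0.24 -0.0027 0 0 -1;0 -0.87 0.34 -0.0027 0 0 -1;0 -0.87 0.34 -0.0027 0 0 -1;0 -0.87 0.34 -0.0027 0 0 -1"

```text
clock: 15.8
eef_pos: [0.5864, -0.2322, 0.1973]
eef_rot: [0.704, 0.054, 0.706, -0.053]
ft_force: [-0.1, 0.1, -2.0]
opening: 0.0265
```

```bash
python3 - <<'E'
from h import *
W=snapshot("wrist");cv2.imwrite("pics/w3.png",cv2.resize(W["color"],(784,588),interpolation=cv2.INTER_CUBIC))
plan([.602,-.1516,.2],-.148)
E
```

```text
pos [ 0.5862 -0.2311  0.1976] tool y [0.149 0.989 0.001] z [ 0.989 -0.149 -0.003] q6 1.344 open 0.026367652300957015 F [-0.8  0.7 -2.4]
shift [-0.023  0.81   0.038]
turn [-0.0002 -0.0004 -0.0002]
```

View pics/w3.png

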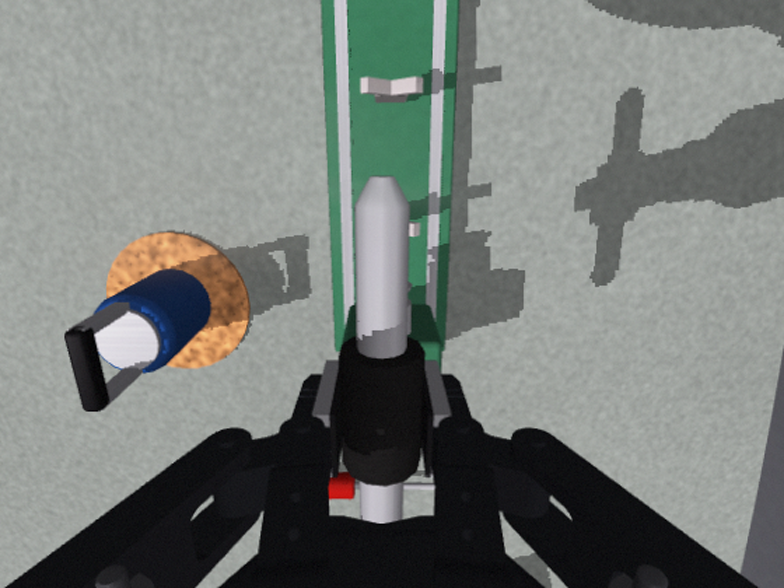

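The wrist view shows the roller gripped and straight, tip at (382,180). The V-rest at y = +12 is at (392,82), and only the right arm of the other rest shows, at (415,230).

```bash
python3 - <<'E'
from h import *
W=snapshot("wrist");f=lambda u,v,z:at_z(W,(u/1.4,v/1.4),z)
s=get_state();p=s["eef_pos"]
yw=-.148;c,sn=np.cos(yw),np.sin(yw)
Rx=np.array([[c,sn],[-sn,c]])   # world->fixture-aligned
for n,u,v,z in[("r12 L far",361,77,.076),("r12 R far",423,77,.076),("r12 L near",361,90,.076),("r12 R near",423,91,.076),("r-70 R far",420,222,.076),("r-70 R near",420,236,.076),
 ("tip",382,179,p[2]+.019),("shaftL",356,215,p[2]+.019),("shaftR",409,215,p[2]+.019),("bedL",323,0,.02),("bedR",459,0,.02),("bedL",336,345,.02),("bedR",443,345,.02)]:
    P=f(u,v,z);print(n,np.round(P[:2],4),"rel TCP in tool(x,y) mm",np.round(Rx@(P[:2]-p[:2])*1000,1))
A=snapshot("scene");B=snapshot("side")
E
```

```text
r12 L far [ 0.593  -0.1092] rel TCP in tool(x,y) mm [-11.2 121. ]
r12 R far [ 0.6271 -0.1143] rel TCP in tool(x,y) mm [ 23.2 120.9]
r12 L near [ 0.5919 -0.1158] rel TCP in tool(x,y) mm [-11.3 114.3]
r12 R near [ 0.6262 -0.1215] rel TCP in tool(x,y) mm [ 23.4 113.7]
r-70 R far [ 0.6155 -0.1943] rel TCP in tool(x,y) mm [23.5 40.1]
r-70 R near [ 0.6145 -0.2028] rel TCP in tool(x,y) mm [23.8 31.5]
tip [ 0.5978 -0.1571] rel TCP in tool(x,y) mm [ 0.5 74.3]
shaftL [ 0.5891 -0.1658] rel TCP in tool(x,y) mm [-6.8 64.4]
shaftR [ 0.6039 -0.168 ] rel TCP in tool(x,y) mm [ 8.2 64.4]
bedL [ 0.5749 -0.0515] rel TCP in tool(x,y) mm [-37.7 175.4]
bedR [ 0.6617 -0.0645] rel TCP in tool(x,y) mm [ 50.1 175.3]
bedL [ 0.5395 -0.2927] rel TCP in tool(x,y) mm [-37.1 -68.4]
bedR [ 0.6254 -0.3055] rel TCP in tool(x,y) mm [ 49.8 -68.4]
```

Emit:
jog_arm:
  moves: "0 0.3 0.05 0 0 0 -1;0 0.6 0.05 0 0 0 -1;0 0.84 0.05 0 0 0 -1;0 0.84 0.055 0 0 0 -1;0.25 0.84 0.055 0 0 0 -1;0.5 0.84 0.055 0 0 0 -1;0.5 0.84 0.055 0 0 0 -1;0.5 0.84 0.055 0 0 0 -1"

```text
clock: 16.67
eef_pos: [0.6036, -0.1483, 0.1487]
eef_rot: [0.704, 0.052, 0.706, -0.052]
ft_force: [0.2, -0.0, -2.1]
opening: 0.0268
```

Emit:
jog_arm:
  moves: "0.2 0 0 0 0 0 -1;0.4 0 0 0 0 0 -1;0.6 0 0 0 0 0 -1;0.75 0 0 0 0 0 -1;0.82 0 0 0 0 0 -1;0.82 0 0 0 0 0 -1;0.82 0 0 0 0 0 -1"

```text
clock: 17.25
eef_pos: [0.6053, -0.1493, 0.0686]
eef_rot: [0.706, 0.052, 0.705, -0.052]
ft_force: [0.6, 0.2, -2.2]
opening: 0.0263
```

```bash
python3 - <<'E'
from h import *
plan([.602,-.1516,.057],-.148)
E
```

```text
pos [ 0.6053 -0.1493  0.0686] tool y [ 0.148  0.989 -0.   ] z [ 0.989 -0.148  0.001] q6 1.477 open 0.02634031888281713 F [ 0.6  0.2 -2.2]
shift [ 0.116 -0.028 -0.029]
turn [-0.      0.0002  0.    ]
```

Emit:
jog_arm:
  moves: "0.03 0 0 0 0 0 -1;0.06 0 0 0 0 0 -1;0.08 0 0 0 0 0 -1;0.09 0 0 0 0 0 -1;0.09 0 0 0 0 0 -1;0.09 0 0 0 0 0 -1"

```text
clock: 17.75
eef_pos: [0.6046, -0.1491, 0.0584]
eef_rot: [0.705, 0.052, 0.705, -0.052]
ft_force: [-0.3, 0.1, -3.1]
opening: 0.0267
```

Emit:
jog_arm:
  moves: "0.01 0 0 0 0 0 -1;0.02 0 0 0 0 0 -1;0.02 0 0 0 0 0 -1"

```text
clock: 18.0
eef_pos: [0.6049, -0.1492, 0.0574]
eef_rot: [0.706, 0.052, 0.705, -0.052]
ft_force: [-3.7, 0.4, 6.1]
opening: 0.0263
```

Contact, with the force gone from -3 N to +6 N. I'll release, rise and look.

Emit:
jog_arm:
  moves: "0 0 0 0 0 0 0;0 0 0 0 0 0 1;0 0 0 0 0 0 1;0 0 0 0 0 0 1;0 0 0 0 0 0 1;0 0 0 0 0 0 1;0 0 0 0 0 0 1"

```text
clock: 18.58
eef_pos: [0.6046, -0.1491, 0.0562]
eef_rot: [0.705, 0.052, 0.705, -0.052]
ft_force: [-0.2, -0.1, 1.0]
opening: 0.0851
```

Emit:
jog_arm:
  moves: "-0.1 0 0 0 0 0 1;-0.3 0 0 0 0 0 1;-0.6 0 0 0 0 0 1;-1 0 0 0 0 0 1;-1 0 0 0 0 0 1;-1 0 0 0 0 0 1"

```text
clock: 19.08
eef_pos: [0.6062, -0.1495, 0.1597]
eef_rot: [0.707, 0.052, 0.703, -0.053]
ft_force: [0.6, -0.5, 0.0]
opening: 0.0853
```

Emit:
jog_arm:
  moves: "-0.3 0 0 0 0 0 1;-0.5 -0.3 0 0 0 0 1;-0.5 -0.3 0 0 0 0 1;-0.5 -0.3 0 0 0 0 1;-0.5 -0.3 0 0 0 0 1"

```text
clock: 19.5
eef_pos: [0.5996, -0.1787, 0.2052]
eef_rot: [0.705, 0.053, 0.706, -0.052]
ft_force: [1.0, -1.3, -0.4]
opening: 0.0851
```

```bash
python3 - <<'E'
from h import *
W=snapshot("wrist");cv2.imwrite("pics/w4.png",cv2.resize(W["color"],(784,588),interpolation=cv2.INTER_CUBIC))
print([(np.round(d["location"],3).tolist(),round(d["score"],2)) for d in boxes_of("wrist","tail_knob")])
plan([.6242,.0076,.2],-.148)
E
```

```text
[([0.619, -0.026, 0.08], 0.73)]
pos [ 0.5996 -0.1782  0.2049] tool y [0.148 0.989 0.001] z [ 0.989 -0.148 -0.002] q6 1.43 open 0.08553184159486706 F [-0.4  0.2  0.2]
shift [ 0.05   1.874 -0.03 ]
turn [-0.     -0.0004 -0.0001]
```

View pics/w4.png

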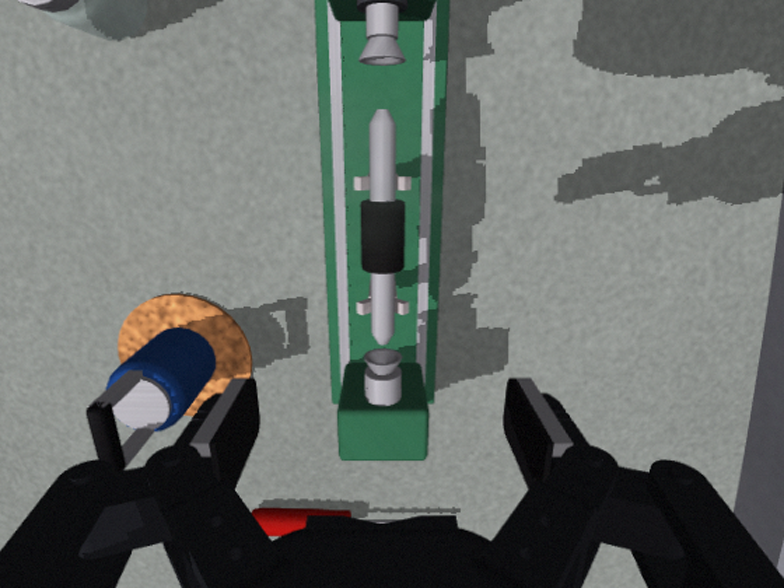

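The roller lies in both rests, tips at (382,110) and (382,343), short of the head cup mouth at (382,355). The tail cup is at (382,60). Now I'll go towards the knob.

Emit:
jog_arm:
  moves: "0 0.3 0 0 0 0 1;0 0.6 0 0 0 0 1;0 0.9 0 0 0 0 1;0 1 0 0 0 0 1;0 1 0 0 0 0 1;0 1 0 0 0 0 1"

```text
clock: 20.1
eef_pos: [0.6147, -0.0791, 0.2055]
eef_rot: [0.705, 0.052, 0.706, -0.052]
ft_force: [0.0, -0.2, 0.1]
opening: 0.0856
```

```bash
python3 - <<'E'
from h import *
W=snapshot("wrist");cv2.imwrite("pics/w5.png",W["color"])
h=cv2.cvtColor(W["color"],cv2.COLOR_BGR2HSV)
M=cv2.inRange(h,(0,120,60),(8,255,255))|cv2.inRange(h,(172,120,60),(180,255,255))
n,l,st,ce=cv2.connectedComponentsWithStats(M)
for i in range(1,n):
    if st[i,4]>60:
        x,y,w,hh,a=st[i];print(st[i],ce[i], "top far",at_z(W,(x+w/2,y),.138)[:2])
        P=np.array([at_z(W,(u,v),.138)[:2] for v,u in zip(*np.nonzero(l==i))]);print(P.min(0),P.max(0),P.mean(0))
plan([.627,.008,.104],-.148)
E
```

```text
[256  86  34  35 878] [272.40432802 102.69248292] top far [0.62909064 0.01517189]
[ 0.61666907 -0.00549592] [0.63779429 0.01544954] [0.62724209 0.0051937 ]
pos [ 0.6147 -0.0799  0.2057] tool y [ 0.147  0.989 -0.   ] z [ 0.989 -0.147 -0.001] q6 1.589 open 0.08564161803220348 F [ 0.6 -0.5 -0.1]
shift [ 1.017  0.888 -0.006]
turn [ 0.0001 -0.0002  0.    ]
```

View pics/w5.png

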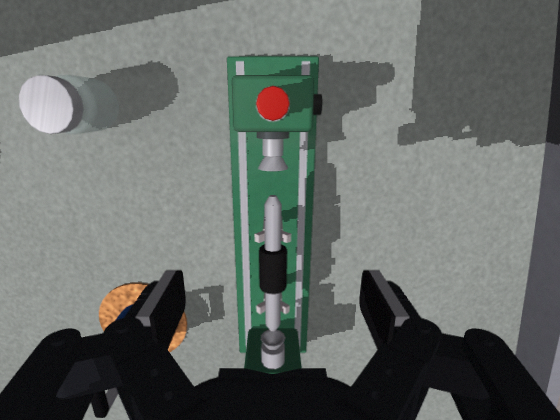

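The knob top shows at (272,103), giving (0.627,0.005), so the tailstock is about 60 mm from its stop.

Emit:
jog_arm:
  moves: "0 0.3 0 0 0 0 1;0 0.6 0 0 0 0 1;0.1 0.86 0 0 0 0 1;0.4 0.86 0 0 0 0 1;0.7 0.86 0 0 0 0 1;1 0.86 0 0 0 0 1;1 0.86 0 0 0 0 1;1 0.86 0 0 0 0 1"

```text
clock: 20.82
eef_pos: [0.6265, 0.0041, 0.1053]
eef_rot: [0.704, 0.053, 0.706, -0.053]
ft_force: [-0.9, 0.7, 0.9]
opening: 0.0857
```

Emit:
jog_arm:
  moves: "0 0 0 0 0 0 -1;0 0 0 0 0 0 -1;0 0 0 0 0 0 -1;0 0 0 0 0 0 -1;0 0 0 0 0 0 -1;0 0 0 0 0 0 -1;0 0 0 0 0 0 -1"
  newtons: 60

```text
clock: 21.4
eef_pos: [0.6273, 0.0052, 0.1075]
eef_rot: [0.705, 0.052, 0.705, -0.052]
ft_force: [-3.2, -0.3, 9.3]
opening: 0.0203
```

Emit:
jog_arm:
  moves: "0 -0.05 0 0 0 0 -1;0 -0.1 0 0 0 0 -1;0 -0.15 0 0 0 0 -1;0 -0.2 0 0 0 0 -1;0 -0.25 0 0 0 0 -1;0 -0.3 0 0 0 0 -1;0 -0.3 0 0 0 0 -1"

```text
clock: 21.98
eef_pos: [0.623, -0.0241, 0.1075]
eef_rot: [0.705, 0.053, 0.705, -0.052]
ft_force: [-3.5, 2.7, 8.4]
opening: 0.0203
```

Emit:
jog_arm:
  moves: "0 -0.04 0 0 0 0 -1;0 -0.08 0 0 0 0 -1;0 -0.12 0 0 0 0 -1;0 -0.16 0 0 0 0 -1;0 -0.2 0 0 0 0 -1;0 -0.24 0 0 0 0 -1;0 -0.26 0 0 0 0 -1;0 -0.26 0 0 0 0 -1"

```text
clock: 22.65
eef_pos: [0.6193, -0.0491, 0.1074]
eef_rot: [0.705, 0.053, 0.705, -0.051]
ft_force: [-2.8, 5.5, 8.5]
opening: 0.0204
```

Emit:
jog_arm:
  moves: "0 -0.01 0 0 0 0 -1;0 -0.02 0 0 0 0 -1;0 -0.03 0 0 0 0 -1;0 -0.03 0 0 0 0 -1"

```text
clock: 22.98
eef_pos: [0.6189, -0.0515, 0.1074]
eef_rot: [0.705, 0.053, 0.705, -0.051]
ft_force: [-1.7, 7.7, 7.9]
opening: 0.0203
```

Emit:
jog_arm:
  moves: "0 -0.01 0 0 0 0 -1;0 -0.02 0 0 0 0 -1;0 -0.03 0 0 0 0 -1;0 -0.03 0 0 0 0 -1"

```text
clock: 23.32
eef_pos: [0.6185, -0.0544, 0.1075]
eef_rot: [0.705, 0.053, 0.705, -0.051]
ft_force: [-3.3, 7.4, 7.9]
opening: 0.0206
```

Emit:
jog_arm:
  moves: "0 -0.01 0 0 0 0 -1;0 -0.02 0 0 0 0 -1;0 -0.02 0 0 0 0 -1"

```text
clock: 23.57
eef_pos: [0.6184, -0.0554, 0.1074]
eef_rot: [0.705, 0.053, 0.705, -0.05]
ft_force: [-2.8, 12.4, 8.4]
opening: 0.02
```

Emit:
jog_arm:
  moves: "0 -0.01 0 0 0 0 -1;0 -0.02 0 0 0 0 -1;0 -0.03 0 0 0 0 -1;0 -0.03 0 0 0 0 -1"

```text
clock: 23.9
eef_pos: [0.6184, -0.0555, 0.1075]
eef_rot: [0.706, 0.055, 0.705, -0.047]
ft_force: [-0.2, 26.7, 5.8]
opening: 0.0205
```

The stop is reached: 27 N with no further travel, after about 61 mm. I'll ease off, let go and look.

Emit:
jog_arm:
  moves: "0 0.03 0 0 0 0 -1;0 0.03 0 0 0 0 -1;0 0.03 0 0 0 0 1;0 0.03 0 0 0 0 1;0 0.03 0 0 0 0 1;0 0.03 0 0 0 0 1;0 0.03 0 0 0 0 1;0 0.03 0 0 0 0 1"

```text
clock: 24.57
eef_pos: [0.6182, -0.0584, 0.1063]
eef_rot: [0.705, 0.053, 0.705, -0.053]
ft_force: [0.1, 0.6, -0.4]
opening: 0.0851
```

Emit:
jog_arm:
  moves: "-0.1 0 0 0 0 0 1;-0.3 0 0 0 0 0 1;-0.6 0 0 0 0 0 1;-1 0 0 0 0 0 1;-1 0 0 0 0 0 1;-1 0 0 0 0 0 1"

```text
clock: 25.07
eef_pos: [0.6197, -0.0584, 0.2096]
eef_rot: [0.707, 0.052, 0.703, -0.052]
ft_force: [-0.2, -0.2, -0.6]
opening: 0.0853
```

Emit:
jog_arm:
  moves: "0 -0.4 0 0 0 0 1;0 -0.8 0 0 0 0 1;0 -1 0 0 0 0 1;0 -1 0 0 0 0 1;0 -1 0 0 0 0 1;0 -1 0 0 0 0 1"

```text
clock: 25.57
eef_pos: [0.6032, -0.1566, 0.2057]
eef_rot: [0.705, 0.053, 0.706, -0.052]
ft_force: [0.8, 0.1, 0.3]
opening: 0.0853
```

```bash
python3 - <<'E'
from h import *
W=snapshot("wrist");A=snapshot("scene");B=snapshot("side")
c=lambda i,x,y:cv2.resize(i["color"][y:y+100,x:x+133],(400,300),interpolation=cv2.INTER_CUBIC)
cv2.imwrite("pics/c6.png",np.vstack([np.hstack([cv2.resize(W["color"],(400,300)),cv2.resize(W["color"][0:300,160:420],(400,300))]),np.hstack([c(A,145,170),c(B,240,130)])]))
h=cv2.cvtColor(W["color"],cv2.COLOR_BGR2HSV)
M=cv2.inRange(h,(0,120,60),(8,255,255))|cv2.inRange(h,(172,120,60),(180,255,255))
n,l,st,ce=cv2.connectedComponentsWithStats(M)
for i in range(1,n):
    if st[i,4]>60:
        P=np.array([at_z(W,(u,v),.138)[:2] for v,u in zip(*np.nonzero(l==i))]);print(st[i],P.min(0),P.max(0),P.mean(0))
print(get_state()["eef_pos"],get_state()["ft_force"])
E
```

```text
[256  57  34  38 978] [ 0.60796026 -0.0670734 ] [ 0.62891564 -0.04527974] [ 0.61831114 -0.05588912]
[187 375  29  12 175] [ 0.50692859 -0.29973621] [ 0.53176472 -0.28610527] [ 0.51615488 -0.29183653]
[ 0.6035498  -0.15592062  0.20610728] [-0.06058675  0.07985104  0.39664809]
```

View pics/c6.png

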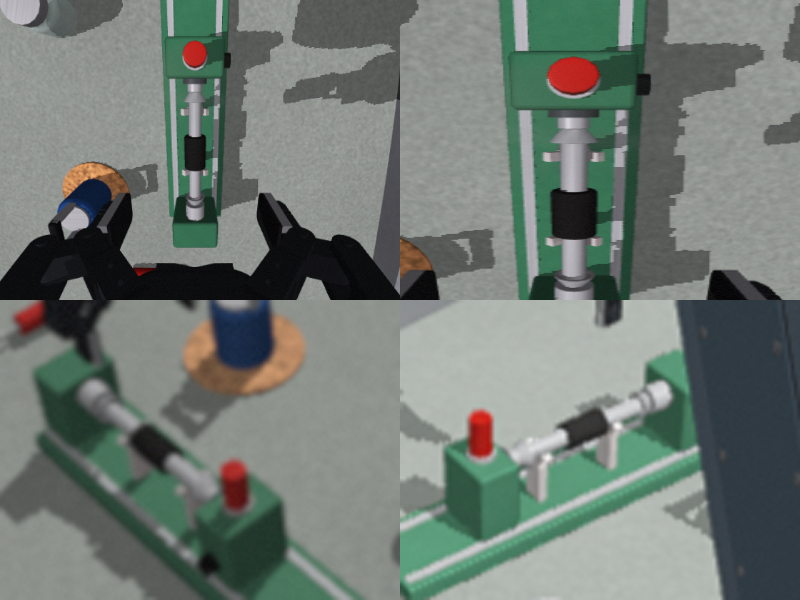

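Both roller ends sit in the cups, the knob has stayed at (0.618,-0.056) after release, the canister stands on the mat and the gripper is clear. I'm handing in.

```bash
python3 -c "
from h import *
print(job_done(),get_state()['clock'],get_state()['ft_force'])"
```

```text
the job is handed in; nothing more can be done
the job is handed in; nothing more can be done
```

I finished all three steps and handed the job in at about 26 s of the 69 s allowed; no verdict was reported.

- **Canister:** I lifted it off by its handle and stood it on the cork mat, about 2 mm from the mat's centre. It was upright in every later picture.
- **Roller:** I took the larger one from the red tray, laid it in both V-rests and let go. The wrist picture then showed it lying in both rests, clear of the cups.
- **Tailstock:** I slid it about 61 mm by its knob until it stopped moving at 27 N, which agrees with the roughly 60 mm estimated from the pictures. After I let go, the knob was still at the stop.

In the last pictures both roller ends are inside the cups and the gripper is clear of everything, with about 0 N at the wrist. I could not read the tailstock or spring positions directly, so how far the sprung cup is pushed back rests on those pictures and the stop force.

The pads slipped on the canister's handle by a few millimetres because I repeated a downward row while lifting. I measured the true height of its underside and set it down by force, so the slip did no harm.

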